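# Post the bobbin case into the free bay of the return box and log it

## Robot

A 6-joint arm with a two-finger parallel gripper is mounted at the origin on the work surface. World frame = base frame: x ahead of the robot, y to its left, z up, the work surface at z = 0. Lengths are in m, angles in rad, forces in N, time in s.
With the tool pointing down it reaches from about 0.375 to 0.9 m from the base axis. Payload 3.1 kg.
Tool frame: the origin (TCP) lies midway between the tips of the shut fingers; the grasp point (between the pads) lies 19 mm behind it; x points along the fingers, z is the direction in which the jaws open and shut, and the axes are right-handed (so a half turn about x gives the same grasp; the last joint's range is limited). The gripper opens to 85 mm and grips with 20 to 120 N. Pads are 22 mm wide; open, the fingers measure 114 mm over their backs; the gripper's body (76 mm by 85 mm) begins 54 mm behind the grasp point. The pads swing forward as they close: fully open they stand 13 mm farther back than shut.
Start: joints at [-1.325, 0.527, 1.433, -0, 1.181, -0.178], TCP at [0.257, -0.57, 0.231] pointing down, gripper open.
Joint ranges: [-3.08, 3.08], [-0.75, 2.2], [0.22, 2.44], [-1.43, 4.57], [0, 2.65], [-2.85, 2.85]. Speed limits (rad/s): [2.79, 2.79, 3.14, 3.14, 3.14, 3.14].

## Interface

Orientations are given as a unit quaternion [x, y, z, w].
In Python, from station import status, snapshot, camera_params, ticket gives the robot as it stands.
- The arm moves only by the tool arm_command, never from a script. Its argument "series" is a list that holds one entry, the list of rows, each a list of 4 numbers: the shift along the tool's x, y, z in mm, then the turn about the tool's x in rad. A call has 1 to 10 rows; each row shifts and turns the commanded pose from where the row before left it, along the tool's axes as they then stand; what a row does not reach is not made up. A row lasts 1/10 s, in which the tool goes at most 50 mm and 8.59 degrees, less where a joint would pass 70% of its speed; a pose out of reach is approached as far as the arm can. A call is refused whole if a number of a shift passes 50 or a number of a turn 0.15, either way. A call with a gripper value outside its range is refused whole. "jaw" is the opening in per cent of the stroke, from 0 (shut) to 100 (fully open), set as the call begins (left out, the last holds). The fingers move at their own pace and stop on an object; "force" is the grip in N (left out, the last holds). Time passes only in rows, so rows that do not move let the fingers close. It gives the time, the measured TCP pose, the force and the opening at its end, in the units of the state.
- status.sense(): the state, without advancing time (a new reading comes with each control period).
- snapshot(name): name is "scene" or "top" or "wrist"; returns the picture (480x640x3 uint8, red, green, blue); there is no depth.
- camera_params(name): a dict with "fovy" (degrees; the focal length in pixels is half the picture's height over the tangent of half this angle, whatever the lens; pixels are square), "cx", "cy" (the principal point, pixels), "k1" (the pictures are not rectified: a ray, as slopes to the right and down, at radius r is drawn at 1 + k1 r^2 times it, then the intrinsics apply), "extrinsics" (4x4, takes a point from camera to world coordinates); the wrist camera has in their place "mount" (4x4, takes a point from camera to tool coordinates, whose origin is the TCP and whose axes are the tool frame's). Camera axes: x right, y down, z forward; pixel columns grow to the right and rows downward; lengths in m; the calibration is good to about 2 mm. A picture is of the moment at which its call begins: read the wrist's pose just before it. camera_params takes no time and is no camera call.
- ticket.sign_off(): hands the job in, once; it reports no verdict.
The state is a dict: "t": time; "q": joint angles; "qd": joint speeds; "tau": joint torques, N m; "tcp_pos": TCP position; "tool_rot": TCP orientation; "force": force on the tool from outside, world axes, zero at the start; "ft_torque": the same for the moment, N m; "finger_gap": opening from 0.0 (shut) to 1.0 (fully open).
Only numpy, scipy, OpenCV 4.12 (cv2) and the standard library are available. Lean on these libraries where they do the work, as an engineer would, in place of code of your own. Each camera call takes 0.05 s, during which the arm holds its last target. There are 200 camera calls.

## Task

Return the cream bobbin case: set it on the return box's loading ledge and push it right through the swing flap of whichever bay still has room (one bay is full and its flap gives only a few millimetres: feel for it gently, do not force it), so that it drops inside and the flap closes behind it. Then log it with the spring-centred toggle on the box's roof: push the toggle well over towards the bay you used, hold it there for about a second and let it spring back upright. Do not disturb the other things on the table or on the box's roof.

Things in the scene. Friction and masses are not known exactly. Their poses are not given: they have to be found in the camera images.
- case_centre (a point): Bobbin case: closed cream plastic box 130 long (its x) x 52 wide (its y) x 36 mm high (z), about 0.22 kg, lying flat on the table to the left or right of the return box, with a row of five round bobbins showing on its lid. This point is its centre, half-way up; axes x along its length, y across, z up. Either end may go in first.
- box: White return box, fixed, 200 wide (y), 150 mm high: two bays side by side behind a loading ledge. Origin on the table under the lower edges of the closed flaps, midway between the bays; x points into the box (away from the robot), y to its left, z up. One bay, left or right, unseen from outside, is filled by a heavy carton that starts about 12 mm behind its flap; the other is empty.
- sill_left (a point): Point on the ledge's top (80 mm above the table) under the closed flap's lower edge, middle of the left bay's opening (box y = +48 mm); axes as the box. The flat ledge is 200 wide, open at front and sides, and runs from box x = -120 to +2 mm. Each opening is 88 mm wide, from the ledge up to the roof's underside at 144 mm.
- sill_right (a point): The same for the right bay (box y = -48 mm). Between the bays is an 8 mm partition, outside are 8 mm walls.
- floor_left (a point): Centre of the left bay's level rubber floor, 40 mm above the table, 40 mm below the ledge; it runs from box x = 2 to 205 mm (back wall). The case drops in once its rear end is pushed past the ledge's end (x = +2 mm). On the way it tips nose-down when over half of it is past the edge; its rear end then rises by up to about 30 mm.
- floor_right (a point): The same for the right bay.
- roof_edge (a point): Middle of the roof's front edge, top side, 150 mm above the table, at box x = +18 mm: the flaps and openings lean back, so fingers from above can follow the case to the ledge's end, best leaning back 10 to 15 degrees towards the robot (upright ones soon meet this edge). The roof is level, 6 mm thick, with nothing on it near this edge.
- flap_left (a joint): Angle of the left bay's flap: plain aluminium plate 82 wide x 62 high x 4 mm thick, hinged along its top edge at box x = 24 mm, 142 mm above the table; shut (0) it leans, its lower edge at x = 2 mm, 4 to 5 mm above the ledge. Grows as it swings into the box, to 1.5 rad. A light spring shuts it: about 0.4 N at its lower edge to start it, 2.5 N wide open. If the bay is full it stops hard at about 0.1 rad.
- flap_right (a joint): The same for the right bay's flap.
- toggle (a joint): Angle of the toggle on the roof: 0 upright, positive leaning to the left (+y) bay, negative to the right; stops at +-0.5 rad. Its spring brings it back to 0; about 3 N at its tip holds it at its stop. Over 0.3 rad counts as pushed.
- toggle_tip (a point): Top end of the toggle: black flat paddle 28 wide along the box's x, 8 mm thick along y, 62 mm tall, pivoting 6 mm above the roof at box x = 95, y = 0 mm; upright, the tip is 218 mm above the table.
- spool_pink: Bystander: thread spool, 48 mm diameter, 60 high, upright on the table before the box; origin at its underside.
- spool_mint: Bystander: another such spool before the box.
- spool_roof: Bystander: another such spool, standing on the box's roof near the back.
- tin: Bystander: round metal tin, 93 mm diameter, 42 high, on the table on the side of the box where the case is not; origin at its underside.
- shears: Bystander: tailor's shears, 210 mm long, 12 high, lying beyond the box on the right; origin near the pivot.
- pincushion: Bystander: round pincushion, 88 mm diameter, 50 high, beyond on the left.
- cone: Bystander: thread cone, 90 mm diameter, 150 high, far left.
There are look-alikes about, which are no part of the job. Leave any blue, pink or purple look-alike of the part that bears case_centre alone.

How it is judged:
On the way, in this order (a step that is already met when the one before it is completed fails the run):
1. the case lies inside a bay below the ledge and both flaps are shut (x of case_centre in the frame of box between 0.06 and 0.16 m and z of case_centre in the frame of box between 0.03 and 0.075 m and y of case_centre in the frame of box between -0.092 and 0.092 m and value of joint each of flap_left, flap_right below 0.06 rad and linear speed of case below 0.02 m/s), for 0.2 s.
2. the toggle is held over towards the bay that holds the case (more than 0.3 rad) for half a second (x of case_centre in the frame of box between 0.06 and 0.16 m and z of case_centre in the frame of box between 0.03 and 0.075 m and y of case_centre in the frame of box between -0.092 and 0.092 m and value of joint each of flap_left, flap_right below 0.06 rad and ((y of case_centre in the frame of box above 0 m and value of joint toggle above 0.3 rad) or (y of case_centre in the frame of box below 0 m and value of joint toggle below -0.3 rad))), for 0.5 s.
At the end, for the whole second after the job is handed in: The case lies at rest wholly inside a bay (its centre 60 to 160 mm behind the flap and less than 75 mm above the table), both flaps shut within 0.06 rad, the toggle back upright within 0.06 rad (all of step 1 and value of joint toggle between -0.06 and 0.06 rad); the robot touches nothing.
It fails at once if a bystander is moved by more than 30 mm (distance of any of spool_pink, spool_mint, spool_roof, tin, shears, pincushion, cone from where it was at the start of the episode above 0.03 m).
It fails at once if a bystander is tipped over (angle between any of spool_pink, spool_mint, spool_roof, tin, shears, pincushion, cone's own z axis and vertical above 0.5 rad).
It fails at once if the box or a flap is forced (more than 60 N from the fingers) (contact force between the fingers and box above 60 N).
It also fails if it takes over 72 s, if anything falls off the work surface, if the arm or the gripper's body presses on something with over 40 N, if the wrist force passes 120 N, or if a joint passes its speed limit or range.

## Working session

There is one attempt and no reset: what is moved stays moved. The work goes in short steps, Python scripts to look and compute and a tool call to move; the robot and the scene stay as the last step left them, time stands still between calls to the robot, and variables do not carry over. Pictures are saved under pics/ and viewed, about 8 in all and at most 12, crops included, and the job is handed in when it is done.

Besides the shell and the picture viewer there is one more tool, called after "Request:" by a JSON object that holds its "fn" and its "kwargs". arm_command: Moves the arm, as the interface text tells. Its arguments: {"type":"object","properties":{"series":{"type":"array"},"jaw":{"type":"number"},"force":{"type":"number"}},"required":["series"]}

```bash
mkdir -p pics; ls
python3 - <<'E'
from station import status,snapshot,camera_params
import cv2,numpy as np
for n in ["scene","top"]:
    cv2.imwrite(f"pics/{n}0.png",snapshot(n)[:,:,::-1]); print(n,camera_params(n))
print(camera_params("wrist"));print(status.sense())
E
```

```text
pics
scene {'fovy': 47.171730003485884, 'cx': 314.62668366099194, 'cy': 240.589675958243, 'k1': -0.13412731452908114, 'extrinsics': array([[ 0.45160125,  0.74553258, -0.49014026,  1.16435312],
       [ 0.89211003, -0.38592843,  0.23494455, -0.238154  ],
       [-0.01400024, -0.5433603 , -0.83938286,  1.16164138],
       [ 0.        ,  0.        ,  0.        ,  1.        ]])}
top {'fovy': 57.75255829216627, 'cx': 321.25199074088624, 'cy': 234.2278190024299, 'k1': 0.032907987943380325, 'extrinsics': array([[-0.01333987, -0.9918889 ,  0.1264059 ,  0.41459831],
       [-0.99990323,  0.0127336 , -0.00560305,  0.06154275],
       [ 0.003948  , -0.12646841, -0.99196278,  1.34651924],
       [ 0.        ,  0.        ,  0.        ,  1.        ]])}
{'fovy': 68.2695268351126, 'cx': 317.25175283769977, 'cy': 234.1852785218233, 'k1': -0.05161443152743392, 'mount': array([[-7.31359533e-04, -3.22498847e-01,  9.46569574e-01,
        -1.42858015e-01],
       [-4.59734815e-04, -9.46569619e-01, -3.22499217e-01,
         8.32919617e-02],
       [ 9.99999627e-01, -6.71033865e-04,  5.44018766e-04,
        -1.54189279e-04],
       [ 0.00000000e+00,  0.00000000e+00,  0.00000000e+00,
         1.00000000e+00]])}
{'t': 0.1, 'q': array([-1.32550381e+00,  5.28392294e-01,  1.43377329e+00, -2.53050854e-05,
        1.18142883e+00, -1.78501522e-01]), 'qd': array([ 0.00053743, -0.00037176, -0.00350445,  0.00098027,  0.00069193,
       -0.00130012]), 'tau': array([-1.28189313e-04, -4.43303668e+01, -1.78587037e+01, -1.69112591e-04,
        3.92833652e-03,  2.25279439e-05]), 'tcp_pos': array([ 0.25687214, -0.56905745,  0.23042004]), 'tool_rot': array([ 0.38413378,  0.59449836, -0.38317896,  0.59345331]), 'force': array([ 0.01203716,  0.6967177 , -0.06230156]), 'ft_torque': array([ 0.0382798 ,  0.08327041, -0.05281554]), 'finger_gap': 1.001259028719461}
```

View pics/top0.png

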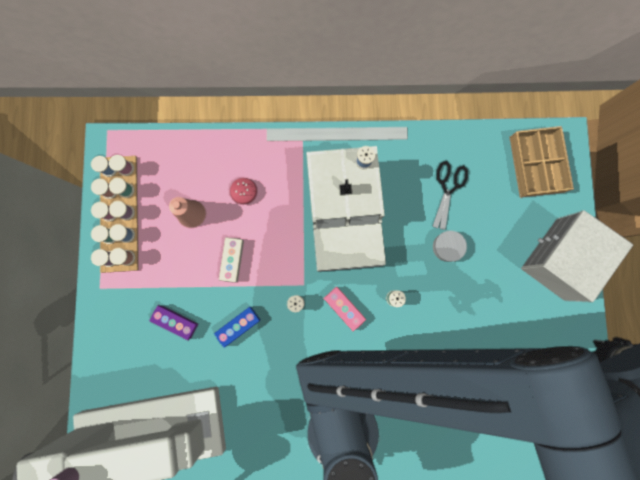

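View pics/scene0.png

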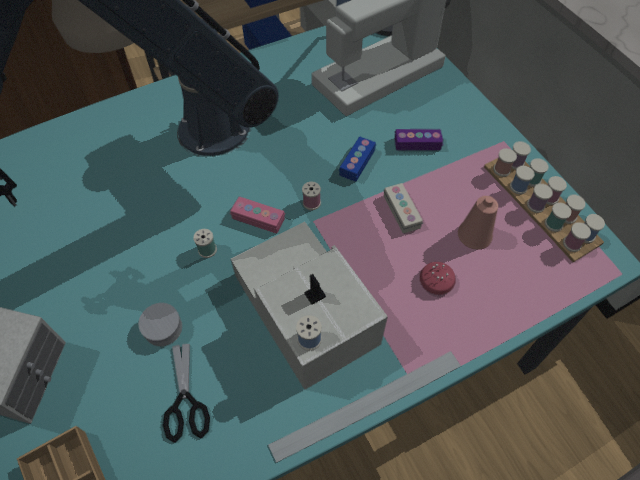

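The top view shows the cream case at about (231,259) and the box with its roof at (346,185), ledge at (348,245) and toggle at (346,187). I'll enlarge that area to pick corners.

```bash
cat > h.py <<'E'
import numpy as np,cv2
from station import status,snapshot,camera_params
from scipy.spatial.transform import Rotation as R
def KD(p):
    f=240/np.tan(np.radians(p['fovy']/2)); return np.array([[f,0,p['cx']],[0,f,p['cy']],[0,0,1]]),np.array([p['k1'],0,0,0.])
def E_of(name):
    p=camera_params(name)
    if 'extrinsics' in p: return p,p['extrinsics']
    s=status.sense(); T=np.eye(4);T[:3,:3]=R.from_quat(s['tool_rot']).as_matrix();T[:3,3]=s['tcp_pos']
    return p,T@p['mount']
def back(name,uv,z,E=None):
    p,E0=E_of(name); E=E0 if E is None else E; K,D=KD(p)
    n=cv2.undistortPoints(np.array(uv,float).reshape(-1,1,2),K,D)[:,0]
    d=np.c_[n,np.ones(len(n))]@E[:3,:3].T; o=E[:3,3]
    return o+d*((z-o[2])/d[:,2])[:,None]
def proj(name,P,E=None):
    p,E0=E_of(name); E=E0 if E is None else E; K,D=KD(p); W=np.linalg.inv(E)
    return cv2.projectPoints(np.array(P,float).reshape(-1,1,3),cv2.Rodrigues(W[:3,:3])[0],W[:3,3],K,D)[0][:,0]
def crop(src,dst,x,y,w,h,s):
    im=cv2.imread(src)[y:y+h,x:x+w]; cv2.imwrite(dst,cv2.resize(im,None,fx=s,fy=s,interpolation=cv2.INTER_CUBIC))
E
python3 -c "
from h import *
crop('pics/top0.png','pics/top0c.png',205,140,200,150,4)"
```

```text
(no output)
```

View pics/top0c.png

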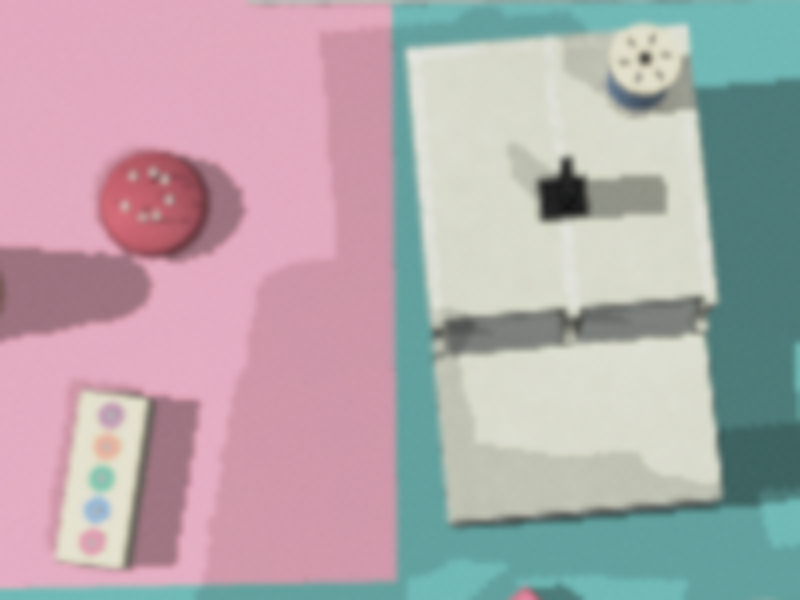

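The crop shows the ledge's front corners at (450,522) and (722,500), the roof's back corners at (407,48) and (688,26), and its front corners at (434,326) and (716,303). The case lid corners are at (80,390), (150,398), (128,568) and (57,558).

```bash
cat >> h.py <<'E'
def full(a): return np.array(a,float)/4+[205-.375,140-.375]
E
python3 - <<'E'
from h import *
c=back('top',full([(80,390),(150,398),(128,568),(57,558)]),.036)
print('case',c[:,:2].round(4),c.mean(0).round(4),[np.linalg.norm(c[i]-c[(i+1)%4]).round(4) for i in range(4)])
d=(c[0]+c[1]-c[2]-c[3]);print('yaw',np.degrees(np.arctan2(d[1],d[0])))
l=back('top',full([(450,522),(722,500)]),.08); r=back('top',full([(407,48),(688,26),(434,326),(716,303)]),.15)
print('ledge front',l.round(4),np.linalg.norm(l[0]-l[1])); print('roof',r.round(4),np.linalg.norm(r[0]-r[1]),np.linalg.norm(r[0]-r[2]))
# fit: box pts (x,y)
B=np.array([[-.12,.1],[-.12,-.1],[.018,.1],[.018,-.1]]);W=np.r_[l[:,:2],r[2:,:2]]
b=B-B.mean(0);w=W-W.mean(0);th=np.arctan2((b[:,0]*w[:,1]-b[:,1]*w[:,0]).sum(),(b*w).sum())
Rm=np.array([[np.cos(th),-np.sin(th)],[np.sin(th),np.cos(th)]]);o=W.mean(0)-Rm@B.mean(0)
print('box',o,np.degrees(th),'res mm',((W-o-B@Rm.T)*1000).round(1))
print('roof back in box',(r[:2,:2]-o)@Rm)
u=[(295,303),(398,298),(345,309),(243,190),(451,246),(188,210)];print('spools etc',back('top',u,.05).round(3))
print('toggle',((back('top',full([(540,178),(587,178),(565,200)]),.218))[:,:2]-o)@Rm)
s=status.sense();print(R.from_quat(s['tool_rot']).as_matrix().round(3))
E
```

```text
case [[0.5765 0.3466]
 [0.5697 0.2938]
 [0.4421 0.3088]
 [0.4503 0.3617]] [0.5097 0.3277 0.036 ] [np.float64(0.0533), np.float64(0.1285), np.float64(0.0536), np.float64(0.1271)]
yaw -6.7884294969760335
ledge front [[ 0.4711  0.0678  0.08  ]
 [ 0.4845 -0.1301  0.08  ]] 0.19832073934545255
roof [[ 0.8038  0.0938  0.15  ]
 [ 0.8174 -0.1059  0.15  ]
 [ 0.6041  0.0769  0.15  ]
 [ 0.6178 -0.1197  0.15  ]] 0.20018461342671606 0.2004027147218731
box [ 0.59526212 -0.02271788] 4.013347933446409 res mm [[ 2.6 -0.9]
 [ 2.   0.8]
 [-2.1 -1.4]
 [-2.4  1.5]]
roof back in box [[ 0.21617614  0.10166635]
 [ 0.21574215 -0.09851779]]
spools etc [[ 0.377  0.134  0.05 ]
 [ 0.388 -0.169  0.05 ]
 [ 0.358 -0.013  0.05 ]
 [ 0.718  0.29   0.05 ]
 [ 0.539 -0.333  0.05 ]
 [ 0.659  0.455  0.05 ]]
toggle [[ 0.09814712  0.02055383]
 [ 0.09556819 -0.01050441]
 [ 0.08194672  0.00537352]]
[[-0.001  0.912  0.411]
 [ 0.002  0.411 -0.912]
 [-1.     0.    -0.002]]
```

```bash
cat >> h.py <<'E'
BO=np.array([.597,-.0225]);BT=np.radians(4.0)
def box2w(x,y): c,s=np.cos(BT),np.sin(BT); return BO+[c*x-s*y,s*x+c*y]
def w2box(p): c,s=np.cos(BT),np.sin(BT); d=np.array(p[:2])-BO; return np.array([c*d[0]+s*d[1],-s*d[0]+c*d[1]])
def pose(s=None):
    s=s or status.sense(); M=R.from_quat(s['tool_rot']).as_matrix(); return np.array([*s['tcp_pos'],np.arctan2(M[1,1],M[0,1])])
def plan(goals,start=None,v=45,w=.14):
    "goals: (x,y,z,yaw_rad) ; prints rows of round numbers"
    p=pose() if start is None else np.array(start,float)
    rows=[]
    for g in goals:
        g=np.array(g,float); n=max(1,int(np.ceil(max(np.linalg.norm(g[:3]-p[:3])*1000/v,abs(g[3]-p[3])/w)))); p0=p.copy()
        for i in range(1,n+1):
            t=p0+(g-p0)*i/n; d=(t-p)*1000; c,s=np.cos(p[3]),np.sin(p[3])
            r=[round(-d[2]),round(c*d[0]+s*d[1]),round(s*d[0]-c*d[1]),round(-(t[3]-p[3]),3)]
            p=p+[(c*r[1]+s*r[2])/1000,(s*r[1]-c*r[2])/1000,-r[0]/1000,-r[3]]; rows.append(r)
    for i in range(0,len(rows),10): print(rows[i:i+10])
    print('end',p.round(4),len(rows))
E
python3 - <<'E'
from h import *
d=np.radians
plan([(.31,-.38,.33,d(55)),(.46,.12,.33,d(150)),(.470,.3324,.16,d(173.2)),(.470,.3324,.10,d(173.2))])
P=lambda x,y,z:[*box2w(x,y),z]
print(proj('top',[P(.109,.004,.218),P(.109,-.004,.218),P(.081,.004,.218),P(.081,0,.156)])*4-[820-1.5,560-1.5])
E
```

```text
[[-20, 25, -30, np.float64(-0.107)], [-20, 29, -27, np.float64(-0.107)], [-20, 31, -24, np.float64(-0.108)], [-20, 33, -21, np.float64(-0.107)], [-20, 36, -17, np.float64(-0.107)], [0, 41, -14, np.float64(-0.138)], [0, 43, -7, np.float64(-0.138)], [0, 43, -2, np.float64(-0.139)], [0, 44, 4, np.float64(-0.138)], [0, 42, 10, np.float64(-0.138)]]
[[0, 41, 16, np.float64(-0.138)], [0, 38, 21, np.float64(-0.138)], [0, 34, 26, np.float64(-0.138)], [0, 31, 31, np.float64(-0.139)], [0, 26, 34, np.float64(-0.138)], [0, 21, 38, np.float64(-0.138)], [0, 16, 41, np.float64(-0.138)], [24, 14, 27, np.float64(-0.058)], [25, 12, 28, np.float64(-0.058)], [24, 11, 28, np.float64(-0.058)]]
[[24, 9, 29, np.float64(-0.057)], [25, 7, 30, np.float64(-0.058)], [24, 6, 30, np.float64(-0.058)], [24, 4, 30, np.float64(-0.058)], [30, 0, 0, np.float64(-0.0)], [30, 0, 0, np.float64(-0.0)]]
end [0.4702 0.3327 0.1004 3.0228] 26
[[563.05067787 157.48766372]
 [575.04930271 156.51619995]
 [566.84122937 198.65702967]
 [567.11326173 218.5511964 ]]
```

Request:
{"fn": "arm_command", "kwargs": {"series": [[[-20,25,-30,-0.107],[-20,29,-27,-0.107],[-20,31,-24,-0.107],[-20,33,-21,-0.107],[-20,36,-17,-0.107],[0,41,-14,-0.138],[0,43,-7,-0.138],[0,43,-2,-0.138],[0,44,4,-0.138],[0,42,10,-0.138]]], "jaw": 100, "force": 30}}

```text
t: 1.1
tcp_pos: [0.3731, -0.1703, 0.3311]
tool_rot: [-0.029, 0.707, 0.03, 0.706]
force: [1.2, -0.2, -0.7]
finger_gap: 1.001
```

Request:
{"fn": "arm_command", "kwargs": {"series": [[[0,41,16,-0.138],[0,38,21,-0.138],[0,34,26,-0.138],[0,31,31,-0.138],[0,26,34,-0.138],[0,21,38,-0.138],[0,16,41,-0.138],[24,14,27,-0.058],[25,12,28,-0.058],[24,11,28,-0.058]]]}}

```text
t: 2.1
tcp_pos: [0.4655, 0.2114, 0.2572]
tool_rot: [-0.405, 0.579, 0.405, 0.579]
force: [0.4, -0.3, -0.3]
finger_gap: 0.997
```

Request:
{"fn": "arm_command", "kwargs": {"series": [[[24,9,29,-0.058],[25,7,30,-0.058],[24,6,30,-0.058],[24,4,30,-0.058],[0,0,0,0],[0,0,0,0]]]}}

```text
t: 2.7
tcp_pos: [0.4712, 0.3318, 0.1603]
tool_rot: [-0.469, 0.53, 0.469, 0.528]
force: [0.1, -0.1, -0.2]
finger_gap: 1.001
```

Run:
```python
from h import *
p,E=E_of('wrist');im=snapshot('wrist');cv2.imwrite('pics/w1.png',im[:,:,::-1]);print(pose().round(4),status.sense()['t'])
np.save('E1.npy',E)
```

```text
[0.4718 0.3314 0.1612 3.0208] 2.75
```

View pics/w1.png

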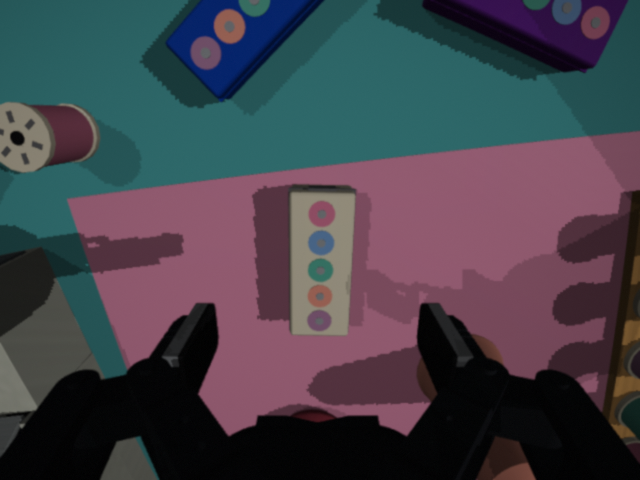

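The wrist view shows the case squarely between the fingers: lid corners near (291,193), (355,192), (349,334) and (291,334). The box is at lower left.

Run:
```python
from h import *
E=np.load('E1.npy')
c=back('wrist',[(291,193),(355,192),(349,334),(291,334)],.036,E)
m=c.mean(0);print(c.round(4)[:,:2],m.round(4),[np.linalg.norm(c[i]-c[(i+1)%4]).round(4) for i in range(4)])
d=(c[2]+c[3]-c[0]-c[1]);y=np.arctan2(d[1],d[0]);print('yaw',np.degrees(y))
for cx,cy in [(m[0],m[1])]:
  cc=(np.array([cx,cy])+[.5097,.3277])/2; yy=(y+np.radians(-6.8))/2
  g=cc-.04*np.array([np.cos(yy),np.sin(yy)]); print(cc,np.degrees(yy)); plan([(*g,.09,yy+np.pi),(*g,.03,yy+np.pi),(*g,.005,yy+np.pi)],v=30)
```

```text
[[0.4434 0.3147]
 [0.4485 0.3635]
 [0.5748 0.3474]
 [0.5687 0.2964]] [0.5089 0.3305 0.036 ] [np.float64(0.0491), np.float64(0.1274), np.float64(0.0513), np.float64(0.1267)]
yaw -7.775176875994953
[0.50927524 0.32911459] -7.287588437997477
[[24, 1, 1, np.float64(0.002)], [23, 1, 1, np.float64(0.002)], [24, 0, 1, np.float64(0.002)], [20, 0, 0, np.float64(0.0)], [20, 0, 0, np.float64(0.0)], [20, 0, 0, np.float64(0.0)], [25, 0, 0, np.float64(0.0)]]
end [0.4701 0.3346 0.0052 3.0148] 7
```

Request:
{"fn": "arm_command", "kwargs": {"series": [[[24,1,1,0.002],[23,1,1,0.002],[24,0,1,0.002],[20,0,0,0],[20,0,0,0],[20,0,0,0],[15,0,0,0],[10,0,0,0],[0,0,0,0]]]}}

```text
t: 3.65
tcp_pos: [0.4701, 0.3342, 0.0047]
tool_rot: [-0.467, 0.531, 0.467, 0.53]
force: [-0.3, -0.9, 0.2]
finger_gap: 1.005
```

Request:
{"fn": "arm_command", "kwargs": {"series": [[[0,0,0,0],[0,0,0,0],[0,0,0,0],[0,0,0,0],[0,0,0,0],[0,0,0,0],[0,0,0,0],[0,0,0,0]]], "jaw": 0, "force": 40}}

```text
t: 4.45
tcp_pos: [0.471, 0.3353, 0.0064]
tool_rot: [-0.468, 0.53, 0.467, 0.531]
force: [-0.1, -0.4, 5.6]
finger_gap: 0.599
```

Request:
{"fn": "arm_command", "kwargs": {"series": [[[-10,0,0,0],[-30,0,0,0],[-40,0,0,0],[-40,0,0,0],[-40,0,0,0],[0,0,0,0]]]}}

```text
t: 5.05
tcp_pos: [0.4734, 0.3367, 0.1712]
tool_rot: [-0.469, 0.527, 0.466, 0.535]
force: [1.2, 0.7, -2.7]
finger_gap: 0.6
```

Run:
```python
from h import *
p,E=E_of('wrist');im=snapshot('wrist');cv2.imwrite('pics/w2.png',im[:,:,::-1]);print(pose().round(4),status.sense()['t'],status.sense()['finger_gap'])
print(w2box(pose()))
# target: case nose at box x=-5 -> centre -70, grasp -110
y=np.pi+BT; f=lambda x,yb,z:(*box2w(x,yb),z,y)
plan([(*box2w(-.13,.12),.165,y),f(-.115,.048,.15)])
```

```text
[0.4717 0.3358 0.1684 3.015 ] 5.1 0.6017098721216351
[-0.10000018  0.36615905]
[[1, -3, -41, np.float64(-0.033)], [0, -2, -42, np.float64(-0.032)], [1, 0, -41, np.float64(-0.033)], [0, 1, -41, np.float64(-0.033)], [1, 2, -41, np.float64(-0.033)], [0, 4, -42, np.float64(-0.032)], [8, -8, -36, np.float64(-0.0)], [7, -7, -36, np.float64(-0.0)]]
end [0.4786 0.0169 0.1504 3.211 ] 8
```

View pics/w2.png

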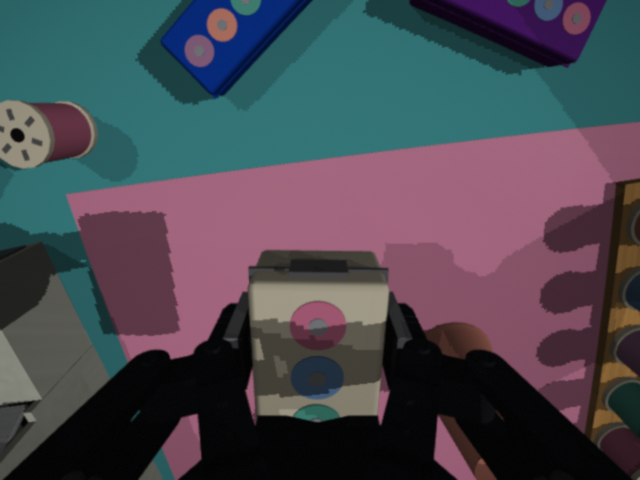

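The case is gripped symmetrically between the fingers, with its rear lid edge at row 268 (columns 250 to 388). I'll check how far the grip is from that edge.

Run:
```python
from h import *
p=pose()
c=back('wrist',[(250,268),(388,268)],p[2]+.031); d=c[:,:2]-p[:2]; a=p[3]
print('tool y,z of rear corners',(d@np.array([[np.cos(a),np.sin(a)],[np.sin(a),-np.cos(a)]]).T).round(4))
```

```text
tool y,z of rear corners [[ 0.0326 -0.0231]
 [ 0.0325  0.0245]]
```

Request:
{"fn": "arm_command", "kwargs": {"series": [[[1,-3,-41,-0.033],[0,-2,-42,-0.033],[1,0,-41,-0.033],[0,1,-41,-0.033],[1,2,-41,-0.033],[0,4,-42,-0.032],[8,-8,-36,0],[7,-7,-36,0],[0,0,0,0],[0,0,0,0]]]}}

```text
t: 6.1
tcp_pos: [0.4759, 0.0157, 0.1458]
tool_rot: [-0.515, 0.484, 0.518, 0.482]
force: [0.2, 0.5, -2.4]
finger_gap: 0.606
```

Run:
```python
from h import *
cv2.imwrite('pics/t3.png',snapshot('top')[:,:,::-1]);cv2.imwrite('pics/s3.png',snapshot('scene')[:,:,::-1])
s=status.sense();print(pose(s).round(4),s['t'],s['force'],w2box(pose()))
a=cv2.resize(cv2.imread('pics/t3.png')[180:320,290:410],None,fx=4,fy=4,interpolation=2)
b=cv2.resize(cv2.imread('pics/s3.png')[180:320,190:310],None,fx=2.7,fy=4*1,interpolation=2)
b=cv2.resize(cv2.imread('pics/s3.png')[190:390,220:400],None,fx=1.78,fy=1.78,interpolation=2)
o=np.zeros((560,800,3),np.uint8);o[:560,:480]=a;o[:b.shape[0],480:480+b.shape[1]]=b[:,:320];cv2.imwrite('pics/v3.png',o)
```

```text
[ 0.4759  0.017   0.1465 -3.0709] 6.2 [ 0.42469043  0.34534455 -2.93414369] [-0.11807873  0.04788228]
```

View pics/v3.png

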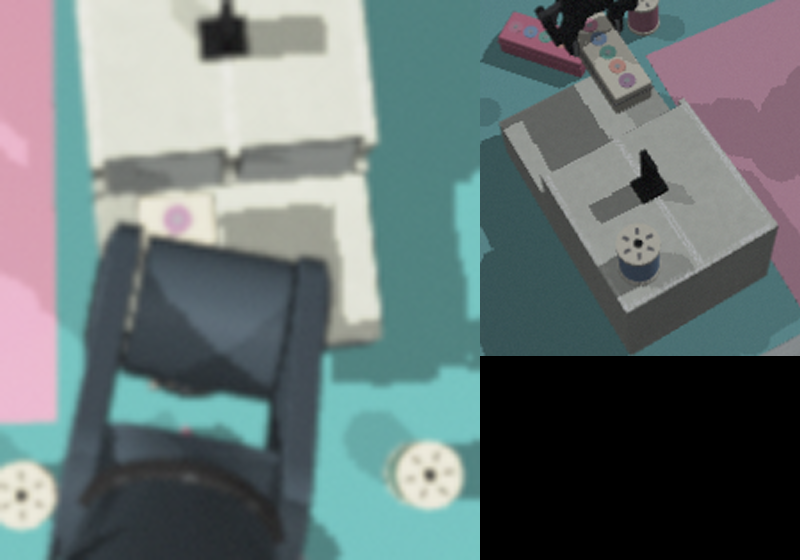

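The gripper and case are over the left half of the ledge, with nose lid corners at crop (138,198) and (216,195). The roof items and spools are undisturbed.

Run:
```python
from h import *
n=np.array([(138,198),(216,195)])/4+[290-.375,180-.375]
for z in (.177,.167): print([w2box(q).round(4) for q in back('top',n,z)])
y=-np.pi+BT
plan([(*box2w(-.125,.048),.115,y),(*box2w(-.125,.048),.087,y)],v=20)
```

```text
[array([-0.0146,  0.0706]), array([-0.0169,  0.0177])]
[array([-0.0132,  0.0704]), array([-0.0156,  0.0171])]
[[16, 3, 0, np.float64(0.0)], [15, 4, 0, np.float64(0.001)], [14, 0, 0, np.float64(-0.0)], [14, 0, 0, np.float64(-0.0)]]
end [ 0.4689  0.0165  0.0875 -3.0719] 4
```

Request:
{"fn": "arm_command", "kwargs": {"series": [[[16,3,1,0],[15,4,1,0],[14,0,1,0],[10,0,0,0],[0,0,0,0],[0,0,0,0]]]}}

```text
t: 6.8
tcp_pos: [0.4702, 0.0192, 0.0924]
tool_rot: [-0.517, 0.482, 0.518, 0.482]
force: [-0.1, -0.1, -2.0]
finger_gap: 0.604
```

Request:
{"fn": "arm_command", "kwargs": {"series": [[[2,0,0,0],[0,0,0,0]]]}}

```text
t: 7.0
tcp_pos: [0.4706, 0.0186, 0.0907]
tool_rot: [0.518, -0.482, -0.517, -0.482]
force: [-0.0, 0.0, -1.5]
finger_gap: 0.6
```

Request:
{"fn": "arm_command", "kwargs": {"series": [[[2,0,0,0],[0,0,0,0]]]}}

```text
t: 7.2
tcp_pos: [0.4702, 0.0186, 0.0884]
tool_rot: [0.517, -0.482, -0.517, -0.482]
force: [-0.7, 1.0, -2.9]
finger_gap: 0.603
```

Request:
{"fn": "arm_command", "kwargs": {"series": [[[0,-10,0,0],[0,-10,0,0],[0,-5,0,0],[0,-2,0,0],[0,0,0,0]]]}}

```text
t: 7.7
tcp_pos: [0.4975, 0.0206, 0.0882]
tool_rot: [0.517, -0.482, -0.517, -0.482]
force: [-0.1, 0.3, -1.7]
finger_gap: 0.603
```

Request:
{"fn": "arm_command", "kwargs": {"series": [[[0,-3,0,0],[0,0,0,0]]]}}

```text
t: 7.9
tcp_pos: [0.5001, 0.0208, 0.0882]
tool_rot: [-0.517, 0.482, 0.517, 0.482]
force: [-0.9, 0.0, -2.7]
finger_gap: 0.599
```

Request:
{"fn": "arm_command", "kwargs": {"series": [[[0,-3,0,0],[0,0,0,0]]]}}

```text
t: 8.1
tcp_pos: [0.5035, 0.0209, 0.0883]
tool_rot: [0.517, -0.482, -0.517, -0.482]
force: [-0.3, -0.1, -2.3]
finger_gap: 0.6
```

Request:
{"fn": "arm_command", "kwargs": {"series": [[[0,-3,0,0],[0,0,0,0]]]}}

```text
t: 8.3
tcp_pos: [0.5066, 0.0211, 0.0884]
tool_rot: [0.517, -0.482, -0.517, -0.482]
force: [0.5, 0.1, -2.7]
finger_gap: 0.601
```

Request:
{"fn": "arm_command", "kwargs": {"series": [[[0,-3,0,0],[0,0,0,0]]]}}

```text
t: 8.5
tcp_pos: [0.5096, 0.0213, 0.0884]
tool_rot: [0.517, -0.482, -0.517, -0.482]
force: [-0.4, -0.7, -2.4]
finger_gap: 0.601
```

Request:
{"fn": "arm_command", "kwargs": {"series": [[[0,-3,0,0],[0,0,0,0]]]}}

```text
t: 8.7
tcp_pos: [0.512, 0.0216, 0.0882]
tool_rot: [-0.517, 0.482, 0.517, 0.482]
force: [-1.6, -1.0, -2.0]
finger_gap: 0.602
```

Request:
{"fn": "arm_command", "kwargs": {"series": [[[0,-3,0,0],[0,0,0,0]]]}}

```text
t: 8.9
tcp_pos: [0.5148, 0.0219, 0.0882]
tool_rot: [-0.517, 0.482, 0.518, 0.482]
force: [-2.6, -0.6, -2.3]
finger_gap: 0.597
```

Request:
{"fn": "arm_command", "kwargs": {"series": [[[0,-3,0,0],[0,0,0,0]]]}}

```text
t: 9.1
tcp_pos: [0.5181, 0.0221, 0.0883]
tool_rot: [-0.517, 0.482, 0.517, 0.482]
force: [-3.9, -0.1, -2.0]
finger_gap: 0.6
```

Run:
```python
from h import *
s=status.sense();print(w2box(pose()),s['force'],s['t'],s['q'])
```

```text
[-0.07561762  0.04995673] [-3.8955603  -0.10321829 -2.01669495] 9.1 [-1.73192174e-01  6.10423093e-01  1.81896608e+00  5.15676481e-05
  7.12650525e-01 -1.81444481e+00]
```

Run:
```python
from h import *
cv2.imwrite('pics/t4.png',snapshot('top')[:,:,::-1]);cv2.imwrite('pics/s4.png',snapshot('scene')[:,:,::-1])
a=cv2.resize(cv2.imread('pics/t4.png')[170:290,300:400],None,fx=4,fy=4,interpolation=2)
b=cv2.resize(cv2.imread('pics/s4.png')[190:310,230:330],None,fx=4,fy=4,interpolation=2)
cv2.imwrite('pics/v4.png',np.hstack([a,b]))
```

```text
(no output)
```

View pics/v4.png

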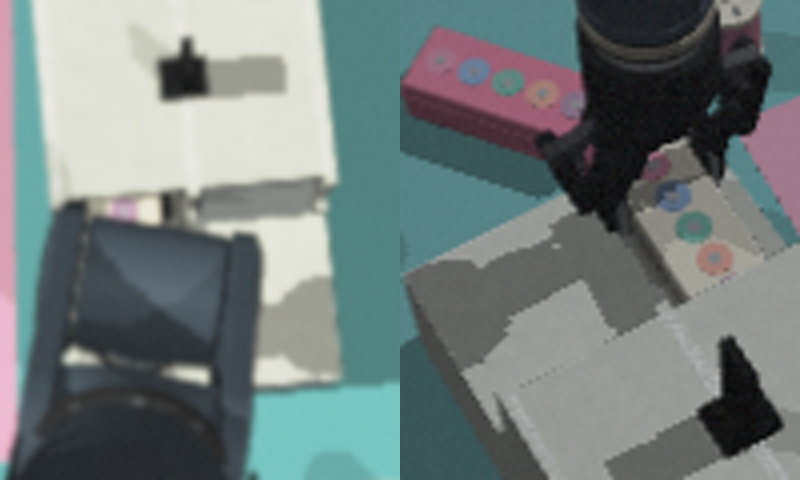

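The flap on the left is swung in and out of sight, and the nose is under the roof's edge. The last bobbin shows at crop (124,208), just in front of the roof edge.

Run:
```python
from h import *
n=np.array([(124,208)])/4+[300-.375,170-.375]
b=[w2box(q).round(4) for q in back('top',n,.119)];print(b,'nose x ~',b[0][0]+.0175)
```

```text
[array([0.0134, 0.0491])] nose x ~ 0.030900000000000004
```

Request:
{"fn": "arm_command", "kwargs": {"series": [[[0,-3,0,0],[0,0,0,0]]]}}

```text
t: 9.4
tcp_pos: [0.5212, 0.0223, 0.0883]
tool_rot: [-0.517, 0.482, 0.517, 0.482]
force: [-4.3, 0.1, -1.6]
finger_gap: 0.603
```

Request:
{"fn": "arm_command", "kwargs": {"series": [[[0,-3,0,0],[0,0,0,0]]]}}

```text
t: 9.6
tcp_pos: [0.5242, 0.0226, 0.0882]
tool_rot: [-0.517, 0.482, 0.517, 0.482]
force: [-4.8, -0.4, -2.8]
finger_gap: 0.605
```

The nose is about 33 mm in, well past the 8 mm hard stop, and the few newtons felt fit the flap's spring, so the left bay is the free one. I'll back out, set the case down and regrip behind it as a two-finger pusher.

Request:
{"fn": "arm_command", "kwargs": {"series": [[[0,10,-1,0],[0,10,-1,0],[0,10,-1,0],[0,5,0,0],[1,0,0,0],[1,0,0,0],[1,0,0,0],[0,0,0,0]]]}}

```text
t: 10.4
tcp_pos: [0.4904, 0.0167, 0.0864]
tool_rot: [0.518, -0.482, -0.517, -0.483]
force: [-2.4, -1.4, 8.3]
finger_gap: 0.605
```

Request:
{"fn": "arm_command", "kwargs": {"series": [[[0,0,0,0],[0,0,0,0],[0,0,0,0],[0,0,0,0],[0,0,0,0]]], "jaw": 85}}

```text
t: 10.9
tcp_pos: [0.4895, 0.017, 0.0852]
tool_rot: [0.517, -0.482, -0.517, -0.482]
force: [0.3, 1.1, 0.1]
finger_gap: 0.851
```

Request:
{"fn": "arm_command", "kwargs": {"series": [[[-20,0,0,0],[-40,0,0,0],[-20,10,0,0],[0,30,0,0],[0,20,0,0],[0,0,0,0]]]}}

```text
t: 11.5
tcp_pos: [0.426, 0.0134, 0.1652]
tool_rot: [-0.516, 0.483, 0.518, 0.482]
force: [-0.0, -0.5, -0.1]
finger_gap: 0.853
```

Run:
```python
from h import *
p,E=E_of('wrist');np.save('E5.npy',E);im=snapshot('wrist')
cv2.imwrite('pics/t5.png',snapshot('top')[:,:,::-1])
a=cv2.resize(cv2.imread('pics/t5.png')[170:290,300:400],None,fx=4,fy=4,interpolation=2)
b=cv2.resize(im[:,:,::-1],None,fx=.625,fy=.625,interpolation=3)
o=np.zeros((480,800,3),np.uint8);o[:,:400]=a;o[:300,400:]=b;cv2.imwrite('pics/v5.png',o)
print(w2box(pose()),pose(),status.sense()['t'])
```

```text
[-0.16380423  0.04663684] [ 0.43034157  0.01259683  0.16551143 -3.07175156] 11.6
```

View pics/v5.png

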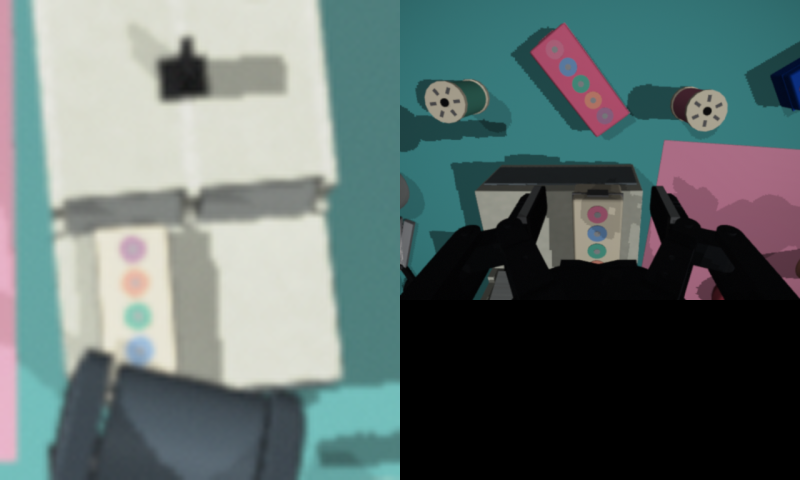

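The case lies on the ledge before the left flap (nose corners at crop (96,231) and (168,227)), both flaps are shut and everything else is undisturbed.

Run:
```python
from h import *
n=np.array([(96,231),(168,227),(114,369),(175,369)])/4+[300-.375,170-.375]
print([w2box(q).round(4) for q in back('top',n,.116)])
y=-np.pi+BT
plan([(*box2w(-.172,.047),.13,y),(*box2w(-.172,.047),.085,y)],v=30)
```

```text
[array([-0.0011,  0.0703]), array([-0.0024,  0.0188]), array([-0.1003,  0.0659]), array([-0.1039,  0.0229])]
[[18, 4, 0, np.float64(0.0)], [18, 4, 0, np.float64(0.0)], [22, 0, 0, np.float64(0.0)], [23, 0, 0, np.float64(0.0)]]
end [ 0.4224  0.012   0.0845 -3.0718] 4
```

Request:
{"fn": "arm_command", "kwargs": {"series": [[[10,8,0,0],[20,0,0,0],[20,0,0,0],[20,0,0,0],[10,0,0,0],[0,0,0,0]]], "jaw": 36}}

```text
t: 12.2
tcp_pos: [0.422, 0.0122, 0.084]
tool_rot: [-0.517, 0.482, 0.518, 0.482]
force: [0.5, -0.1, 0.7]
finger_gap: 0.359
```

Request:
{"fn": "arm_command", "kwargs": {"series": [[[0,-10,0,0],[0,-10,0,0],[0,-10,0,0],[0,-5,0,0],[0,0,0,0]]]}}

```text
t: 12.7
tcp_pos: [0.4578, 0.0146, 0.0857]
tool_rot: [0.518, -0.482, -0.517, -0.482]
force: [-1.0, -0.6, 0.4]
finger_gap: 0.359
```

Request:
{"fn": "arm_command", "kwargs": {"series": [[[0,-8,0,0],[0,-8,0,0],[0,-8,0,0],[0,-8,0,0],[0,0,0,0]]]}}

```text
t: 13.2
tcp_pos: [0.4882, 0.0172, 0.0851]
tool_rot: [-0.517, 0.482, 0.518, 0.482]
force: [-3.4, 0.1, 2.9]
finger_gap: 0.363
```

Request:
{"fn": "arm_command", "kwargs": {"series": [[[0,-8,0,0],[0,-8,0,0],[0,-8,0,0],[0,-8,0,0],[0,-8,0,0],[0,0,0,0]]]}}

```text
t: 13.8
tcp_pos: [0.5277, 0.0201, 0.0851]
tool_rot: [-0.517, 0.483, 0.518, 0.482]
force: [-4.4, 1.3, 3.6]
finger_gap: 0.361
```

Run:
```python
from h import *
im=snapshot('wrist');cv2.imwrite('pics/w6.png',im[::1,:,::-1])
cv2.imwrite('pics/s6.png',snapshot('scene')[:,:,::-1])
a=cv2.resize(cv2.imread('pics/s6.png')[190:310,230:330],None,fx=4,fy=4,interpolation=2)
b=cv2.resize(im[:,:,::-1],None,fx=.625,fy=.625,interpolation=3)
o=np.zeros((480,800,3),np.uint8);o[:,:400]=a;o[:300,400:]=b;cv2.imwrite('pics/v6.png',o)
s=status.sense();print(w2box(pose()),pose(),s['t'],s['force'])
```

```text
[-0.0661616   0.04725511] [ 0.52770321  0.0200248   0.08514444 -3.0711787 ] 13.9 [-3.89814947  0.39446329  2.35057569]
```

View pics/v6.png

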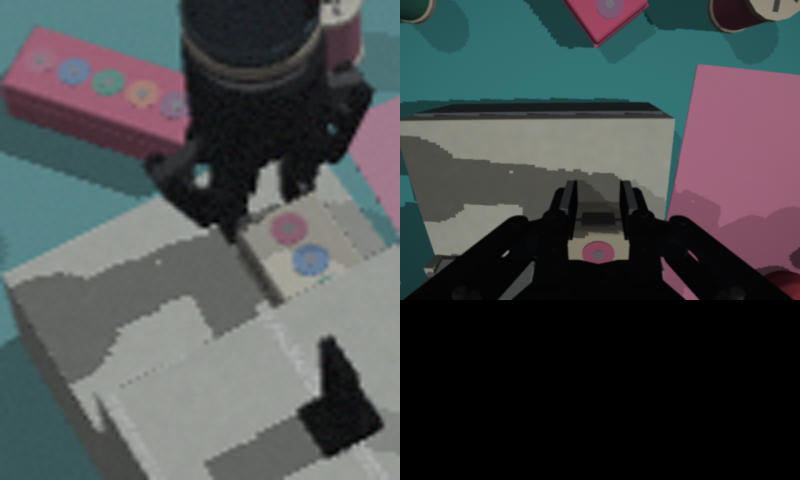

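The case is going in straight, with both fingers square on its rear face.

Request:
{"fn": "arm_command", "kwargs": {"series": [[[0,-8,0,0],[0,-8,0,0],[0,-8,0,0],[0,-8,0,0],[0,-6,0,0],[0,0,0,0]]]}}

```text
t: 14.5
tcp_pos: [0.5677, 0.0223, 0.0851]
tool_rot: [0.518, -0.482, -0.517, -0.483]
force: [-1.4, -0.5, -1.4]
finger_gap: 0.358
```

Request:
{"fn": "arm_command", "kwargs": {"series": [[[0,-6,0,0],[0,-6,0,0],[0,-5,0,0],[0,0,0,0]]]}}

```text
t: 14.9
tcp_pos: [0.5844, 0.0235, 0.0854]
tool_rot: [0.518, -0.482, -0.517, -0.483]
force: [-2.3, -0.1, -1.3]
finger_gap: 0.361
```

Request:
{"fn": "arm_command", "kwargs": {"series": [[[0,-4,0,0],[0,-3,0,0],[0,0,0,0]]]}}

```text
t: 15.2
tcp_pos: [0.5907, 0.0241, 0.0854]
tool_rot: [0.517, -0.482, -0.517, -0.482]
force: [-1.5, -0.7, -2.2]
finger_gap: 0.361
```

Request:
{"fn": "arm_command", "kwargs": {"series": [[[0,-3,0,0],[0,0,0,0]]]}}

```text
t: 15.4
tcp_pos: [0.5935, 0.0243, 0.0854]
tool_rot: [0.517, -0.482, -0.517, -0.482]
force: [-2.2, -0.2, -1.9]
finger_gap: 0.36
```

Run:
```python
from h import *
im=snapshot('wrist');cv2.imwrite('pics/w7.png',im[:,:,::-1])
cv2.imwrite('pics/s7.png',snapshot('scene')[:,:,::-1])
a=cv2.resize(cv2.imread('pics/s7.png')[200:320,230:330],None,fx=4,fy=4,interpolation=2)
b=cv2.resize(im[230:480,190:440,::-1],None,fx=1.6,fy=1.6,interpolation=2)
o=np.zeros((480,800,3),np.uint8);o[:,:400]=a;o[:400,400:]=b;cv2.imwrite('pics/v7.png',o)
s=status.sense();print(w2box(pose()),pose(),s['t'],s['force'])
```

```text
[-0.00026237  0.04688286] [ 0.59346788  0.02425035  0.0853464  -3.07147578] 15.5 [-2.25900515 -0.74535298 -1.94534775]
```

View pics/v7.png

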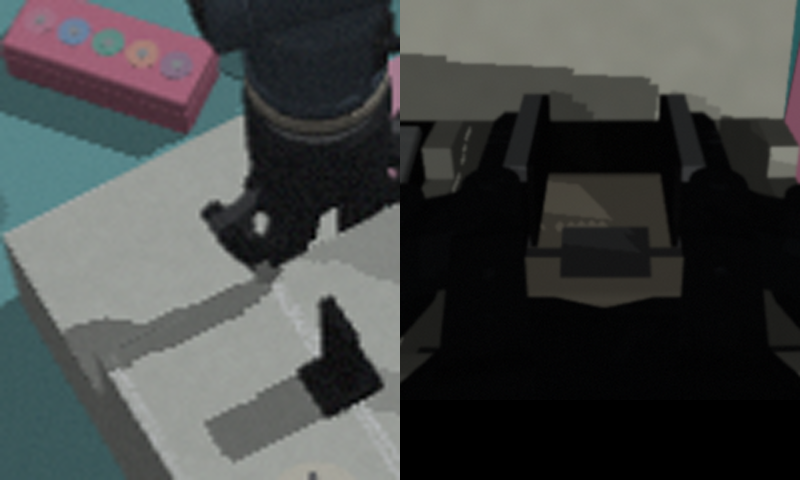

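Working from pixels, the rear lid edge (crop row 248, 155 px wide) sits about 11 mm below the TCP and 55 mm past the flap line. So the case has already dropped flat on the floor, and the flap is resting on the fingers. I'll retract and check.

Request:
{"fn": "arm_command", "kwargs": {"series": [[[0,10,0,0],[0,15,0,0],[0,25,0,0],[0,30,0,0],[0,20,0,0],[-30,0,0,0],[-45,0,0,0],[-45,0,0,0],[0,0,0,0]]], "jaw": 0}}

```text
t: 16.4
tcp_pos: [0.4986, 0.0163, 0.2117]
tool_rot: [0.523, -0.479, -0.512, -0.486]
force: [0.9, 0.2, 0.4]
finger_gap: -0.003
```

Run:
```python
from h import *
cv2.imwrite('pics/t8.png',snapshot('top')[:,:,::-1])
im=snapshot('wrist')
a=cv2.resize(cv2.imread('pics/t8.png')[140:290,290:415],None,fx=3.2,fy=3.2,interpolation=2)
b=cv2.resize(im[:,:,::-1],None,fx=.625,fy=.625,interpolation=3)
o=np.zeros((480,800,3),np.uint8);o[:,:400]=a;o[:300,400:]=b;cv2.imwrite('pics/v8.png',o)
s=status.sense();print(w2box(pose()),pose(),s['t'],s['force'],s['q'])
```

```text
[-0.09927708  0.04652404] [ 0.4947194   0.01698549  0.20706815 -3.07156885] 16.5 [-0.60019002  1.11775153 -0.33115377] [-1.91952110e-01  3.86104094e-01  1.78395798e+00  2.20851960e-04
  9.65218550e-01 -1.83289290e+00]
```

View pics/v8.png

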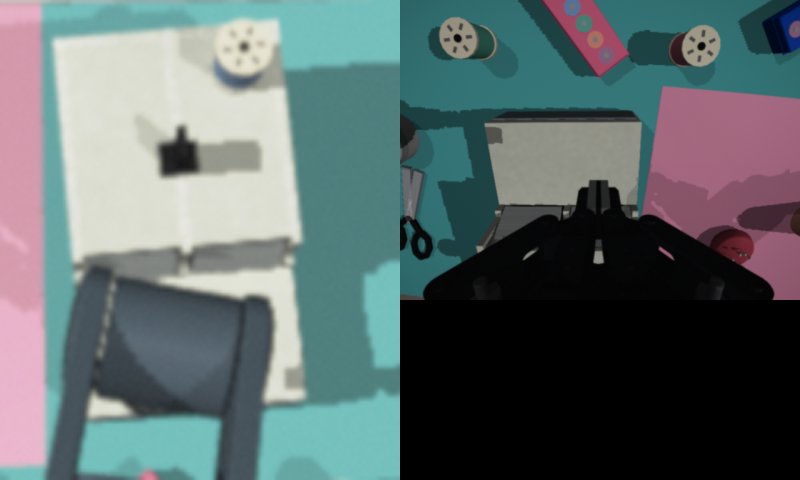

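The ledge is empty, both flaps look shut, and the toggle (crop (180,155)) and roof spool are untouched. Next is the toggle: approach from the right side and push left.

Run:
```python
from h import *
print(w2box(back('top',[(365.3,154.4)],.21)[0]))
y=-np.pi+BT
plan([(*box2w(-.07,.02),.26,y),(*box2w(.095,-.050),.26,y),(*box2w(.095,-.05),.192,y)],v=35)
```

```text
[ 0.17409994 -0.05615813]
[[-26, -15, -13, np.float64(0.0)], [-27, -14, -14, np.float64(0.0)], [0, -28, -12, np.float64(0.0)], [0, -27, -11, np.float64(0.0)], [0, -28, -12, np.float64(0.0)], [0, -27, -11, np.float64(0.0)], [0, -28, -12, np.float64(0.0)], [0, -27, -12, np.float64(0.0)], [34, 0, 0, np.float64(0.0)], [34, 0, 0, np.float64(0.0)]]
end [ 0.695  -0.0662  0.1921 -3.0716] 10
```

Request:
{"fn": "arm_command", "kwargs": {"series": [[[-30,-5,-5,0],[-30,-14,-14,0],[0,-32,-18,0],[0,-32,-16,0],[0,-32,-12,0],[0,-30,-12,0],[0,-25,-10,0],[0,-24,-10,0],[0,0,0,0],[0,0,0,0]]]}}

```text
t: 17.5
tcp_pos: [0.6928, -0.0658, 0.2626]
tool_rot: [-0.516, 0.483, 0.519, 0.482]
force: [0.1, -0.6, 0.7]
finger_gap: 0.002
```

Run:
```python
from h import *
s=status.sense();print(w2box(pose()),pose(),s['t'],s['force'])
plan([(*box2w(.095,-.048),.192,-np.pi+BT)],v=25)
```

```text
[ 0.0925124  -0.04986989] [ 0.69276579 -0.06579507  0.26260252 -3.07169521] 17.5 [ 0.12467571 -0.62708612  0.67920151]
[[24, -1, 1, np.float64(0.0)], [23, -1, 0, np.float64(0.0)], [24, 0, 1, np.float64(0.0)]]
end [ 0.6946 -0.0637  0.1916 -3.0717] 3
```

Request:
{"fn": "arm_command", "kwargs": {"series": [[[24,-1,0,0],[23,-1,0,0],[24,0,0,0],[0,0,0,0]]]}}

```text
t: 17.9
tcp_pos: [0.6914, -0.0644, 0.1897]
tool_rot: [-0.514, 0.484, 0.521, 0.48]
force: [-0.9, -0.3, 0.0]
finger_gap: -0.006
```

Request:
{"fn": "arm_command", "kwargs": {"series": [[[0,0,10,0],[0,0,10,0],[0,0,7,0],[0,0,0,0]]]}}

```text
t: 18.3
tcp_pos: [0.6941, -0.037, 0.1958]
tool_rot: [0.518, -0.481, -0.517, -0.482]
force: [0.3, -0.2, 0.0]
finger_gap: -0.002
```

Request:
{"fn": "arm_command", "kwargs": {"series": [[[0,0,4,0],[0,0,4,0],[0,0,0,0],[0,0,0,0]]]}}

```text
t: 18.7
tcp_pos: [0.6933, -0.031, 0.1943]
tool_rot: [0.517, -0.482, -0.517, -0.482]
force: [0.0, 0.2, 0.1]
finger_gap: -0.004
```

Request:
{"fn": "arm_command", "kwargs": {"series": [[[0,0,3,0],[0,0,3,0],[0,0,0,0],[0,0,0,0]]]}}

```text
t: 19.1
tcp_pos: [0.6928, -0.0249, 0.1942]
tool_rot: [0.517, -0.482, -0.517, -0.482]
force: [0.0, -0.9, 0.5]
finger_gap: 0.0
```

Run:
```python
from h import *
s=status.sense();print(w2box(pose()),pose(),s['t'],s['force'])
```

```text
[ 0.09544508 -0.00912471] [ 0.69284909 -0.02494457  0.19423606 -3.07126193] 19.1 [ 0.04828403 -0.89807358  0.47741324]
```

Request:
{"fn": "arm_command", "kwargs": {"series": [[[0,0,3,0],[0,0,3,0],[0,0,0,0]]]}}

```text
t: 19.4
tcp_pos: [0.6923, -0.0186, 0.1943]
tool_rot: [0.517, -0.482, -0.517, -0.482]
force: [0.2, -1.2, -0.6]
finger_gap: 0.002
```

Request:
{"fn": "arm_command", "kwargs": {"series": [[[0,0,3,0],[0,0,0,0],[0,0,0,0]]]}}

```text
t: 19.7
tcp_pos: [0.6921, -0.0159, 0.1943]
tool_rot: [0.517, -0.482, -0.517, -0.482]
force: [-0.7, -2.2, -0.4]
finger_gap: 0.003
```

Request:
{"fn": "arm_command", "kwargs": {"series": [[[0,0,3,0],[0,0,0,0],[0,0,0,0]]]}}

```text
t: 20.0
tcp_pos: [0.692, -0.0129, 0.1944]
tool_rot: [0.517, -0.482, -0.517, -0.482]
force: [0.6, -1.5, -0.6]
finger_gap: -0.001
```

Request:
{"fn": "arm_command", "kwargs": {"series": [[[0,0,3,0],[0,0,0,0],[0,0,0,0]]]}}

```text
t: 20.3
tcp_pos: [0.6918, -0.0099, 0.1944]
tool_rot: [0.517, -0.482, -0.517, -0.482]
force: [0.8, -2.4, 0.1]
finger_gap: 0.002
```

Request:
{"fn": "arm_command", "kwargs": {"series": [[[0,0,3,0],[0,0,0,0],[0,0,0,0]]]}}

```text
t: 20.6
tcp_pos: [0.6916, -0.0069, 0.1944]
tool_rot: [0.517, -0.482, -0.517, -0.482]
force: [0.9, -3.5, -0.3]
finger_gap: -0.002
```

Run:
```python
from h import *
im=snapshot('scene')[:,:,::-1]; cv2.imwrite('pics/v9.png',cv2.resize(im[210:360,240:400],None,fx=4,fy=4,interpolation=2))
s=status.sense();print(w2box(pose()),s['t'],s['force'])
P=lambda x,y,z:[*box2w(x,y),z]
for a in (0,.2,.3,.4,.5): print(a,((proj('scene',[P(.109,.062*np.sin(a),.156+.062*np.cos(a)),P(.081,.062*np.sin(a),.156+.062*np.cos(a))])-[240,210])*4).round(0).tolist())
```

```text
[0.09545758 0.00893286] 20.65 [ 0.12402111 -2.86553991  0.48876771]
0 [[309.0, 296.0], [280.0, 253.0]]
0.2 [[331.0, 286.0], [302.0, 243.0]]
0.3 [[341.0, 282.0], [312.0, 240.0]]
0.4 [[352.0, 279.0], [322.0, 236.0]]
0.5 [[361.0, 276.0], [332.0, 234.0]]
```

View pics/v9.png

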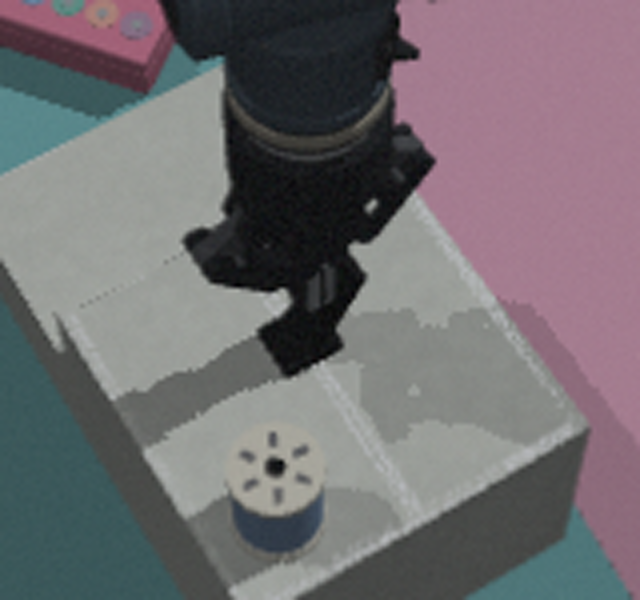

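The black paddle's far top corner appears at about (363,274), which matches a lean of about 0.5 rad. The fingers hold it from the right and the spool is unmoved. I'll go slightly further and hold.

Request:
{"fn": "arm_command", "kwargs": {"series": [[[0,0,2,0],[0,0,0,0],[0,0,0,0],[0,0,0,0],[0,0,0,0]]]}}

```text
t: 21.15
tcp_pos: [0.6916, -0.006, 0.1944]
tool_rot: [0.518, -0.483, -0.517, -0.482]
force: [0.2, -5.2, -0.5]
finger_gap: 0.001
```

Request:
{"fn": "arm_command", "kwargs": {"series": [[[0,0,1,0],[0,0,0,0],[0,0,0,0],[0,0,0,0],[0,0,0,0],[0,0,0,0],[0,0,0,0]]]}}

```text
t: 21.85
tcp_pos: [0.6916, -0.0059, 0.1944]
tool_rot: [0.518, -0.483, -0.516, -0.481]
force: [0.2, -6.8, -0.8]
finger_gap: 0.002
```

Run:
```python
from h import *
im=snapshot('scene')[:,:,::-1]; c=cv2.resize(im[250:320,280:360],None,fx=8,fy=8,interpolation=2)
cv2.imwrite('pics/v10.png',np.clip(c.astype(float)*4,0,255).astype(np.uint8))
F=[]
for i in range(6): snapshot('top'); F.append(status.sense()['force'])
print(np.mean(F,0),w2box(pose()),status.sense()['t'])
```

```text
[ 0.01079497 -7.41425838 -0.33520259] [0.09549429 0.00997325] 22.2
```

The measured tool position has stalled while the force climbs to about 7 N, so the toggle is at its stop. It has been held there for over a second, so I'll release it and back away.

Request:
{"fn": "arm_command", "kwargs": {"series": [[[0,0,-5,0],[0,0,-10,0],[0,0,-15,0],[0,0,-20,0],[-30,0,0,0],[-40,0,0,0],[0,35,0,0],[0,40,0,0],[0,40,0,0],[0,40,0,0]]]}}

```text
t: 23.2
tcp_pos: [0.5385, -0.0655, 0.2641]
tool_rot: [-0.517, 0.482, 0.517, 0.482]
force: [-0.1, -0.5, 0.3]
finger_gap: -0.002
```

Request:
{"fn": "arm_command", "kwargs": {"series": [[[0,40,0,0],[0,40,0,0],[0,0,0,0],[0,0,0,0],[0,0,0,0],[0,0,0,0]]]}}

```text
t: 23.8
tcp_pos: [0.4619, -0.0709, 0.2644]
tool_rot: [0.518, -0.482, -0.517, -0.482]
force: [-0.7, 0.6, 0.5]
finger_gap: -0.0
```

Run:
```python
from h import *
im=snapshot('top')[:,:,::-1]; a=cv2.imread('pics/top0.png')
cv2.imwrite('pics/tend.png',im);sc=snapshot('scene')[:,:,::-1];s0=cv2.imread('pics/scene0.png')
def d(x,y,n,A,B,w=14):
    p=A[y-w:y+w,x-w:x+w].astype(int);q=B[y-w:y+w,x-w:x+w].astype(int);print(n,'mean diff',np.abs(p-q).mean().round(1))
    t=cv2.matchTemplate(B[y-w-8:y+w+8,x-w-8:x+w+8],A[y-w:y+w,x-w:x+w],cv2.TM_CCOEFF_NORMED);_,m,_,l=cv2.minMaxLoc(t);print('   shift px',l[0]-8,l[1]-8,round(m,3))
for n,x,y in [('toggle',346,185),('spool_roof',366,155),('flapL',331,222),('flapR',365,219),('tin',451,246),('shears',450,190),('pinc',243,190),('cone',188,210),('sp1',295,303),('sp2',398,298)]: d(x,y,n,a,im)
for n,x,y in [('toggle scene',315,288),('spoolroof scene',309,332),('sp_pink',311,195),('sp_mint',205,242)]: d(x,y,n,s0,sc)
# dark row-by-row of toggle
g=im[170:200,335:358].max(2)<60; g0=a[170:200,335:358].max(2)<60; print('toggle dark px xor',(g^g0).sum(),g0.sum())
s=status.sense();print(pose(),s['t'],s['force'])
```

```text
toggle mean diff 1.2
   shift px 0 0 1.0
spool_roof mean diff 1.2
   shift px 0 0 1.0
flapL mean diff 6.7
   shift px 1 0 0.974
flapR mean diff 2.9
   shift px -8 1 0.964
tin mean diff 8.5
   shift px 0 0 0.826
shears mean diff 1.1
   shift px 0 0 1.0
pinc mean diff 5.5
   shift px 0 0 0.974
cone mean diff 1.0
   shift px 0 0 1.0
sp1 mean diff 17.0
   shift px 0 0 0.965
sp2 mean diff 32.9
   shift px -1 -1 0.682
toggle scene mean diff 2.4
   shift px 0 0 0.998
spoolroof scene mean diff 1.5
   shift px 0 0 0.999
sp_pink mean diff 12.0
   shift px 0 0 0.982
sp_mint mean diff 3.6
   shift px 0 0 0.985
toggle dark px xor 2 89
[ 0.46147403 -0.07050643  0.26420541 -3.07102049] 23.9 [-0.73753243 -0.5249614   0.76796845]
```

Run:
```python
import cv2
a,b=[cv2.imread(f'pics/{n}.png',0) for n in('top0','tend')]
for x in (322,328,334,340,356,362): print(x,a[212:236,x].tolist(),'\n   ',b[212:236,x].tolist())
```

```text
322 [215, 215, 215, 214, 214, 210, 181, 126, 95, 88, 90, 101, 114, 119, 125, 138, 174, 209, 216, 215, 215, 217, 217, 216] 
    [216, 216, 216, 215, 210, 196, 166, 116, 90, 85, 88, 95, 103, 104, 106, 119, 153, 183, 190, 190, 190, 192, 192, 191]
328 [215, 216, 216, 215, 214, 209, 185, 138, 124, 125, 122, 120, 123, 125, 128, 146, 183, 211, 217, 216, 216, 216, 216, 216] 
    [216, 216, 217, 216, 216, 211, 186, 138, 125, 126, 124, 122, 124, 124, 122, 134, 169, 192, 193, 192, 192, 196, 200, 199]
334 [214, 214, 215, 215, 212, 186, 132, 113, 121, 125, 127, 125, 126, 126, 135, 169, 209, 216, 216, 217, 217, 218, 218, 218] 
    [215, 215, 216, 216, 213, 188, 134, 114, 122, 127, 128, 126, 125, 126, 135, 163, 195, 196, 191, 191, 192, 193, 193, 193]
340 [214, 214, 215, 214, 206, 173, 132, 123, 126, 127, 127, 127, 127, 132, 158, 197, 215, 218, 218, 217, 217, 217, 217, 218] 
    [215, 216, 216, 215, 207, 174, 132, 125, 125, 128, 129, 127, 125, 133, 160, 198, 216, 218, 219, 218, 216, 215, 215, 216]
356 [213, 213, 210, 185, 136, 109, 106, 107, 113, 122, 125, 125, 137, 171, 211, 219, 219, 219, 219, 219, 218, 217, 217, 217] 
    [215, 215, 211, 188, 137, 109, 106, 107, 114, 122, 126, 126, 136, 173, 213, 221, 220, 220, 220, 220, 219, 219, 218, 217]
362 [214, 213, 209, 184, 133, 119, 123, 122, 120, 122, 125, 127, 142, 179, 214, 219, 220, 219, 219, 219, 219, 219, 219, 218] 
    [215, 214, 211, 186, 135, 119, 123, 123, 120, 125, 125, 128, 143, 182, 215, 221, 222, 221, 222, 221, 221, 220, 221, 220]
```

The flap edges match the start picture; only the arm's shadow differs. Signing off.

```bash
python3 -c "
from station import ticket
print(ticket.sign_off())"
```

```text
the job is handed in; nothing more can be done
None
```

The cream bobbin case is in the left bay, the log toggle has been worked, and the job is handed in at about 24 s of the 72 s. The sign-off gave no verdict.

**What I did**
- I gripped the case by its rear end, set it at the left bay and felt the flap. The nose went in about 33 mm against less than 5 N, far past where a full bay would stop, so the left bay is the empty one.
- I set the case down on the ledge and pushed it through from behind with two fingers. It dropped inside and the flap closed behind it.
- I pushed the toggle left to its stop, at about 7 N, and held it there for over a second. Then I let go and backed the arm away.

**Last checks**
- **Case:** I could not see it once the flap had closed. My last measurement, from one wrist picture before the fingers withdrew, put its lid at about 74 mm (76 mm expected when flat on the floor) and its centre about 120 mm behind the flap.
- **Flaps:** both edges line up with the first picture, within a pixel.
- **Toggle:** it is back upright and unchanged in both views.
- **Other things on the table:** the roof spool, shears, tin, pincushion and cone show no shift.
- **Disagreement:** one of the two front spools (`spool_mint`) gave a poor match in the top view (0.68, one pixel). I put this down to the arm and its shadow, because the scene view shows no shift (0.985).
- **Not seen:** the viewer refused my thirteenth picture, a close-up of the held toggle, so its lean rests on the force, the stalled tool position and the picture before it (about 0.5 rad).

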